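# Bring the salt round on the spice carousel

### The arm

A 7-joint arm with a two-finger parallel gripper is mounted at the origin on a cart in front of the work surface, level with it; the furniture and walls round the work are solid. World frame = base frame: x ahead of the robot, y to its left, z up, the work surface at z = 0. Lengths are in m, angles in rad, forces in N, time in s.
With the tool pointing down it reaches from about 0.425 to 0.925 m from the base axis. Payload 6.8 kg.
Tool frame: the origin (TCP) lies midway between the tips of the shut fingers; the grasp point (between the pads) lies 19 mm behind it; z points along the fingers, y is the line along which they close (so a half turn about z gives the same grasp; the last joint's range is limited). The gripper opens to 85 mm and grips with 20 to 120 N. Pads are 22 mm wide; open, the fingers measure 114 mm over their backs; the gripper's body (76 mm by 85 mm) begins 54 mm behind the grasp point. The pads swing forward as they close: fully open they stand 13 mm farther back than shut.
Start: joints at [-1.403, 0.477, 0.022, 1.555, -0.011, 1.109, -0.083], TCP at [0.184, 0.65, 0.231] pointing down, gripper open.
Joint ranges: [-2.96, 2.96], [-0.34, 2.1], [-1.41, 1.46], [0.24, 2.44], [-1.37, 4.51], [0.17, 1.92], [-2.96, 2.96]. Speed limits (rad/s): [2.39, 2.39, 3.14, 3.14, 3.14, 3.14, 3.14].

### API

Orientations are given as a unit quaternion [w, x, y, z].
In Python, from station import * gives the robot as it stands. The module is installed in compiled form; this text tells all that it offers.
- The arm moves only by the shell command python3 -m jog 'ROWS' [OPENING] [FORCE]. ROWS is JSON, a list of rows, each an object of numbers: "x", "y", "z": the shift along the tool's x, y, z in m; "ax", "ay", "az": the turn, a rotation vector about the tool's x, y, z in rad. In form: [{"x": .., "y": .., "z": .., "ax": .., "ay": .., "az": ..}, ...]. A call has 1 to 12 rows; each row is the pose to reach, as a shift and turn from the pose commanded when the call began, along the tool's axes at that moment; what a row does not reach only later rows make up. A row lasts 1/10 s, in which the tool goes at most 50 mm and 8.59 degrees, less where a joint would pass 70% of its speed; a pose out of reach is approached as far as the arm can. A call with a gripper value outside its range is refused whole. OPENING is the opening, from 0 (shut) to 1 (fully open), set as the call begins (- or left out, the last holds). The fingers move at their own pace and stop on an object; FORCE is the grip in N (left out, the last holds). Time passes only in rows, so rows that repeat a pose let the fingers close. It gives the time, the measured TCP pose, the force, the opening and the grip force at its end, in the units of the state.
- get_obs(): the state, without advancing time (a new reading comes with each control period).
- read_camera(name): name is "side" or "top"; returns the picture (384x512x3 uint8, red, green, blue); there is no depth.
- camera_params(name): a dict with "K" (3x3 intrinsics, pixels), "D" ([k1, k2, p1, p2, k3] as OpenCV has them; the pictures are not rectified), "origin" and "attitude" of the camera in the world. Camera axes: x right, y up, looking along -z (the intrinsics and any distortion apply to the point x, -y, -z); pixel columns grow to the right and rows downward; lengths in m; the calibration is good to about 2 mm. A picture is of the moment at which its call begins. camera_params takes no time and is no camera call.
- hand_in(): hands the job in; it is judged then, once.
The state is a dict: "t": time; "q": joint angles; "joint_vel": joint speeds; "joint_torque": joint torques, N m; "eef_pos": TCP position; "tool_rot": TCP orientation; "contact_force": force on the tool from outside, world axes, zero at the start; "torque": the same for the moment, N m; "gripper_width": opening from 0.0 (shut) to 1.0 (fully open); "grasp_force": force on a finger pad.
Only numpy, scipy, OpenCV 4.12 (cv2) and the standard library are available. Lean on these libraries where they do the work, as an engineer would, in place of code of your own. Each camera call takes 0.05 s, during which the arm holds its last target. There are 200 camera calls.

### The job

Push the spice carousel round by its bare spoke ends until the slim salt shaker on it stands squarely in line with the wooden tongue that marks the serving place, and leave it at rest there. Turn it calmly, with no spinning, and touch only the carousel: the shaker and the two other containers ride round standing on it, not touched or lifted, and the things on the worktop stay where they are.

Things in the scene. Friction and masses are not known exactly. Their poses are not given: they have to be found in the camera images.
- carousel_base: Fixed round wooden foot of the spice carousel, 170 mm across, 8 mm thick. Origin: on the worktop, on the vertical turning axis. A flat wooden tongue, 40 mm wide, 8 mm thick, rounded end, sticks out from under the turntable along the foot's own -x axis to 170 mm from the turning axis: the serving place. At the start it points toward the robot within 0.7 rad.
- tongue_tip (a point): Outer end of the tongue, on its top face (8 mm above the worktop), 170 mm from the turning axis. The robot's side of the carousel has free air above; over the far side there is little room for a wrist, as a wall cabinet hangs 0.48 m above the worktop just behind it.
- hub (a point): Top of the steel hub on the turning axis, 104 mm above the worktop; the hub is 26 mm thick. It stands on the turntable's round wooden plate, 210 mm across, top face 20 mm above the worktop. Over the plate, below each spoke, a thinner wire 40 mm above the worktop divides the four compartments, joined to its spoke by an upright wire 98 mm from the axis.
- turntable (a joint): Angle of the turntable against its foot, rad, growing counter-clockwise from above; within 0.1 of zero at the start, free to 6.28 both ways. It turns stiffly (0.3 N m, some 2 N at the end of a spoke) and stays where it is left. Four straight level steel spokes, a quarter turn apart, are fixed to it.
- spoke_1 (a point): Centre of the end ball (16 mm) of a spoke, 160 mm from the axis, 75 mm above the worktop. The spoke is a level rod 8 mm thick from the hub to here; from 105 to 152 mm from the axis it is bare, with nothing beneath but the worktop (and the 8 mm tongue, where it passes). It goes round with the turntable. At joint zero: 45 degrees from the tongue, counter-clockwise seen from above.
- spoke_2 (a point): Centre of the end ball (16 mm) of a spoke, 160 mm from the axis, 75 mm above the worktop. The spoke is a level rod 8 mm thick from the hub to here; from 105 to 152 mm from the axis it is bare, with nothing beneath but the worktop (and the 8 mm tongue, where it passes). It goes round with the turntable. The next spoke counter-clockwise.
- spoke_3 (a point): Centre of the end ball (16 mm) of a spoke, 160 mm from the axis, 75 mm above the worktop. The spoke is a level rod 8 mm thick from the hub to here; from 105 to 152 mm from the axis it is bare, with nothing beneath but the worktop (and the 8 mm tongue, where it passes). It goes round with the turntable. The next again.
- spoke_4 (a point): Centre of the end ball (16 mm) of a spoke, 160 mm from the axis, 75 mm above the worktop. The spoke is a level rod 8 mm thick from the hub to here; from 105 to 152 mm from the axis it is bare, with nothing beneath but the worktop (and the 8 mm tongue, where it passes). It goes round with the turntable. At joint zero: 45 degrees from the tongue, clockwise seen from above.
- salt_shaker: The slim glass salt shaker with a domed grey cap, 44 mm across, 90 mm high, the thinnest thing on the carousel. Origin: centre of its underside, z up. It stands loose in the middle of one of the three compartments away from the tongue (left, right or opposite, drawn by lot), about 65 mm from the axis, and rides round with the plate.
- short_tin: Short round tin, 58 mm across, 72 mm high, loose in another compartment. Origin: centre of its underside, z up.
- wide_jar: Wide white-capped jar, 60 mm across, 90 mm high, loose in another compartment. Origin: centre of its underside, z up.
- mug: Bystander: mug with handle, 90x122x105 mm, loose on the worktop at the far right. Origin: centre of its underside.
- honey_jar: Bystander: glass jar with dark lid, 65 mm across, 86 mm high, loose on the worktop left of the carousel. Origin: centre of its underside.
- matchbox: Bystander: matchbox lying flat, 65x110x22 mm, loose on the worktop near the robot on the right. Origin: centre of its underside.

How it is judged:
At the end, for the whole second after the job is handed in: The salt shaker's centre is within 15 mm of the tongue's middle line, on the tongue's side of the axis; turntable at rest (under 0.05 rad/s); all three containers stand upright (within 0.15 rad) on the plate, inside its rim; mug, honey jar and matchbox within 20 mm of where they stood (y of salt_shaker in the frame of carousel_base between -0.015 and 0.015 m and x of salt_shaker in the frame of carousel_base below -0.03 m and velocity of joint turntable between -0.05 and 0.05 rad/s and linear speed of salt_shaker below 0.02 m/s and angle between each of salt_shaker, short_tin, wide_jar's own z axis and vertical below 0.15 rad and height (world z) of salt_shaker between 0.015 and 0.026 m and horizontal distance between each of salt_shaker, short_tin, wide_jar and carousel_base below 0.095 m and height (world z) of short_tin between 0.015 and 0.026 m and height (world z) of wide_jar between 0.015 and 0.026 m and distance of each of mug, honey_jar, matchbox from where it was at the start of the episode below 0.02 m); the robot touches nothing.
It fails at once if a container on the carousel is touched by the robot (over 1 N) (contact force between any of salt_shaker, short_tin, wide_jar and the fingers above 1 N or contact force between any of salt_shaker, short_tin, wide_jar and the arm above 1 N).
It fails at once if a container on the carousel is lifted or tipped over (height (world z) of any of salt_shaker, short_tin, wide_jar above 0.035 m or angle between any of salt_shaker, short_tin, wide_jar's own z axis and vertical above 0.5 rad).
It fails at once if the carousel is spun (faster than 3 rad/s) (velocity of joint turntable above 3 rad/s or velocity of joint turntable below -3 rad/s).
It fails at once if a bystander on the worktop is moved over 20 mm (distance of any of mug, honey_jar, matchbox from where it was at the start of the episode above 0.02 m).
It also fails if it takes over 64 s, if anything falls off the work surface, if the arm or the gripper's body presses on something with over 40 N, if the wrist force passes 120 N, or if a joint passes its speed limit or range.

## Working session

There is one attempt and no reset: what is moved stays moved. The work goes in short steps, Python scripts to look and compute and a shell command to move; the robot and the scene stay as the last step left them, time stands still between calls to the robot, and variables do not carry over. Pictures are saved under pics/ and viewed, at most 10 in all, crops included, and the job is handed in when it is done.

```bash
mkdir -p pics
python3 - <<'E'
from station import *
import cv2,numpy as np
for n in("top","side"):
    cv2.imwrite(f"pics/{n}0.png",cv2.resize(read_camera(n)[:,:,::-1],(800,600)))
    p=camera_params(n);print(n,{k:np.round(v,4).tolist() for k,v in p.items()})
o=get_obs();print(o["t"],o["eef_pos"],o["tool_rot"],o["gripper_width"])
E
```

```text
top {'K': [[459.5961, 0.0, 263.4862], [0.0, 459.5961, 192.4681], [0.0, 0.0, 1.0]], 'D': [-0.0109, 0.0, 0.0, 0.0, 0.0], 'origin': [0.303, -0.0176, 1.5], 'attitude': [-0.7007, -0.0628, 0.0646, 0.7077]}
side {'K': [[377.1013, 0.0, 250.1347], [0.0, 377.1013, 188.9893], [0.0, 0.0, 1.0]], 'D': [-0.0658, 0.0, 0.0, 0.0, 0.0], 'origin': [0.5816, 0.8052, 0.8113], 'attitude': [0.0069, 0.0121, 0.4206, 0.9071]}
0.1 [0.18366836 0.6489762  0.23040279] [-6.49029295e-05  1.37453541e-01  9.90507851e-01 -8.46747516e-04] 0.999211247287444
```

View pics/top0.png

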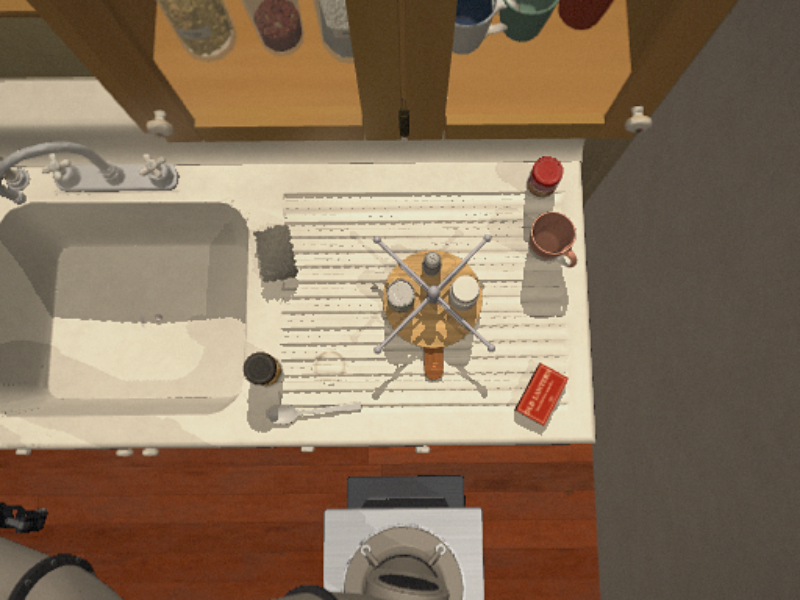

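View pics/side0.png

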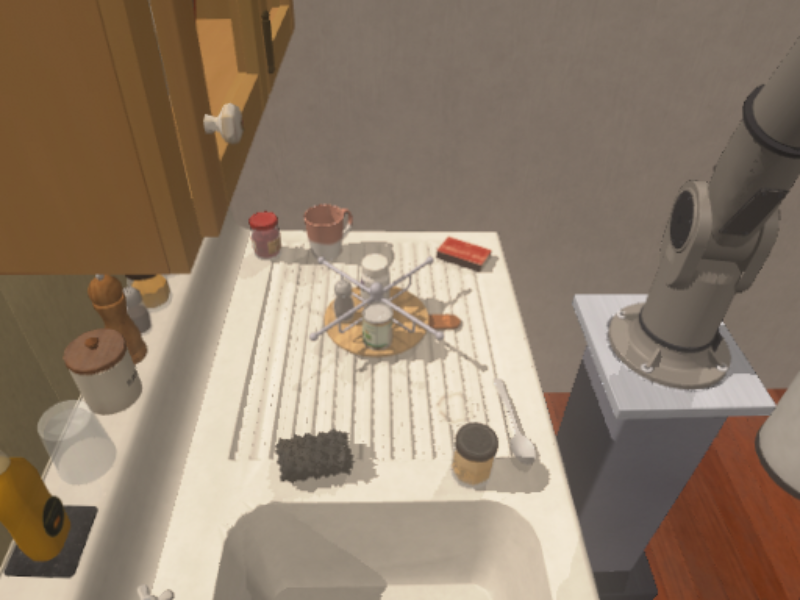

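The top view shows the shaker (432,262) opposite the tongue (tip about (434,380)). The hub is at (433,292), the spoke balls at (377,240), (487,239), (491,347) and (378,349), the tin or jar at (401,295) and (465,290), the honey jar at (262,368) and the matchbox at (541,394). I need about a half turn, so next I'll measure an enlarged crop.

```bash
cat > h.py <<'E'
from station import *
import cv2,numpy as np
from scipy.spatial.transform import Rotation as R
def Rq(q): return R.from_quat(np.r_[q[1:],q[0]])
def px2w(n,uv,z):
    p=camera_params(n);u=cv2.undistortPoints(np.array([[uv]],float),np.array(p["K"]),np.array(p["D"]))[0,0]
    d=Rq(p["attitude"]).apply([u[0],-u[1],-1]);o=np.array(p["origin"]);return (o+d*(z-o[2])/d[2])
def crop(name,x0=225,y0=140,w=110,h=110,s=5):
    im=read_camera("top")[y0:y0+h,x0:x0+w,::-1]
    cv2.imwrite(name,cv2.resize(im,None,fx=s,fy=s,interpolation=cv2.INTER_CUBIC))
E
python3 - <<'E'
from h import *
crop("pics/c0.png")
k=800/512
for n,u,v,z in [("hub",433,292,.104),("s3",377,240,.075),("s2",487,239,.075),("s1",491,347,.075),("s4",378,349,.075),("tip",434,380,.008),("salt",432,259,.09),("honey",262,368,.086),("match",541,394,.022),("mug",552,232,.1)]:
    print(n,px2w("top",(u/k,v/k),z).round(4))
E
```

```text
hub [ 0.5747 -0.0647  0.104 ]
s3 [0.69   0.0474 0.075 ]
s2 [ 0.6899 -0.1781  0.075 ]
s1 [ 0.4675 -0.1796  0.075 ]
s4 [0.4657 0.0457 0.075 ]
tip [ 0.4078 -0.0671  0.008 ]
salt [ 0.6453 -0.0642  0.09  ]
honey [0.4291 0.2736 0.086 ]
match [ 0.376  -0.2851  0.022 ]
mug [ 0.6965 -0.307   0.1   ]
```

View pics/c0.png

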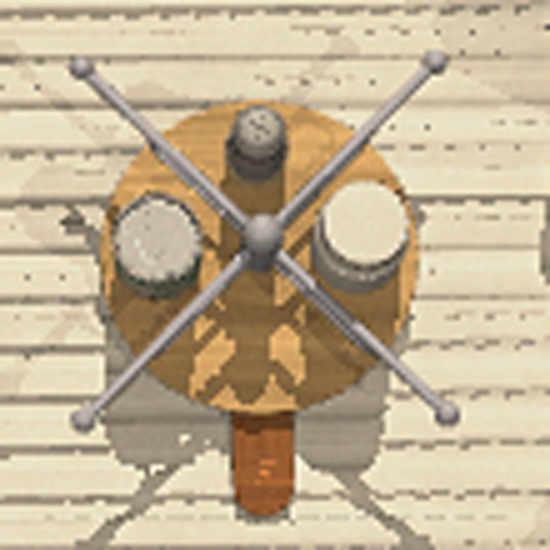

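The crop shows the hub at (262,234), the balls at (82,67), (434,61), (447,411) and (84,419), the tongue end at (264,518) with edges at x=232 and 296, and the shaker cap at (260,127).

```bash
cat >> h.py <<'E'
def cw(u,v,z,x0=225,y0=140,s=5): return px2w("top",((u+.5)/s-.5+x0,(v+.5)/s-.5+y0),z)
E
python3 - <<'E'
from h import *
b=[cw(*p,.075) for p in [(447,411),(434,61),(82,67),(84,419)]]
c=np.mean(b,0);print("axis",c,"hub",cw(262,234,.104))
ang=lambda p:np.degrees(np.arctan2(*(p-c)[1::-1]))
print("spokes",[(round(ang(p),1),round(np.hypot(*(p-c)[:2]),3)) for p in b])
t=cw(264,518,.008);m=cw(264,450,.008);s=cw(260,127,.085)
print("tongue",ang(t),ang(m),t,"salt",ang(s),s-c)
d=t-m;print("dir",np.degrees(np.arctan2(d[1],d[0])))
E
```

```text
axis [ 0.57994769 -0.06514478  0.075     ] hub [ 0.5762279  -0.06433929  0.104     ]
spokes [(np.float64(-134.4), np.float64(0.159)), (np.float64(-44.6), np.float64(0.16)), (np.float64(45.3), np.float64(0.159)), (np.float64(135.5), np.float64(0.16))]
tongue -179.7259527407512 -179.32613592544098 [ 0.40777974 -0.06596828  0.008     ] salt 0.30814554147379536 [0.06900586 0.00037113 0.01      ]
dir 179.11223601275464
```

```bash
python3 -m jog '[{"x":-0.03,"y":-0.03,"az":-0.023},{"x":-0.06,"y":-0.06,"az":-0.046},{"x":-0.09,"y":-0.09,"az":-0.069},{"x":-0.12,"y":-0.12,"az":-0.092},{"x":-0.15,"y":-0.15,"az":-0.115},{"x":-0.18,"y":-0.18,"az":-0.138},{"x":-0.21,"y":-0.21,"az":-0.161},{"x":-0.24,"y":-0.24,"az":-0.184},{"x":-0.27,"y":-0.27,"az":-0.207},{"x":-0.30,"y":-0.30,"az":-0.23},{"x":-0.33,"y":-0.33,"az":-0.253},{"x":-0.35,"y":-0.35,"az":-0.276}]' 0 20
```

```text
validation failed for argument at $[0]...
```

```bash
python3 -m jog '[{"x":-0.03,"y":-0.03,"z":0,"ax":0,"ay":0,"az":-0.023},{"x":-0.06,"y":-0.06,"z":0,"ax":0,"ay":0,"az":-0.046},{"x":-0.09,"y":-0.09,"z":0,"ax":0,"ay":0,"az":-0.069},{"x":-0.12,"y":-0.12,"z":0,"ax":0,"ay":0,"az":-0.092},{"x":-0.15,"y":-0.15,"z":0,"ax":0,"ay":0,"az":-0.115},{"x":-0.18,"y":-0.18,"z":0,"ax":0,"ay":0,"az":-0.138},{"x":-0.21,"y":-0.21,"z":0,"ax":0,"ay":0,"az":-0.161},{"x":-0.24,"y":-0.24,"z":0,"ax":0,"ay":0,"az":-0.184},{"x":-0.27,"y":-0.27,"z":0,"ax":0,"ay":0,"az":-0.207},{"x":-0.30,"y":-0.30,"z":0,"ax":0,"ay":0,"az":-0.23},{"x":-0.33,"y":-0.33,"z":0,"ax":0,"ay":0,"az":-0.253},{"x":-0.35,"y":-0.35,"z":0,"ax":0,"ay":0,"az":-0.276}]' 0 20
```

```text
t: 1.35
eef_pos: [0.4263, 0.2142, 0.2313]
tool_rot: [0.0, 0.001, 1.0, -0.0]
contact_force: [0.4, -0.5, 1.1]
gripper_width: 0.005
grasp_force: 0.0
```

```bash
python3 -m jog '[{"x":-0.022,"y":-0.042,"z":0,"ax":0,"ay":0,"az":0},{"x":-0.044,"y":-0.084,"z":0,"ax":0,"ay":0,"az":0},{"x":-0.066,"y":-0.126,"z":0,"ax":0,"ay":0,"az":0},{"x":-0.086,"y":-0.166,"z":0,"ax":0,"ay":0,"az":0},{"x":-0.086,"y":-0.166,"z":0,"ax":0,"ay":0,"az":0},{"x":-0.086,"y":-0.166,"z":0.03,"ax":0,"ay":0,"az":0},{"x":-0.086,"y":-0.166,"z":0.06,"ax":0,"ay":0,"az":0},{"x":-0.086,"y":-0.166,"z":0.08,"ax":0,"ay":0,"az":0},{"x":-0.086,"y":-0.166,"z":0.1,"ax":0,"ay":0,"az":0},{"x":-0.086,"y":-0.166,"z":0.1,"ax":0,"ay":0,"az":0}]'
python3 - <<'E'
from h import *
import cv2
cv2.imwrite("pics/side1.png",cv2.resize(read_camera("side")[130:260,170:330,::-1],None,fx=4,fy=4))
E
```

```text
t: 2.35
eef_pos: [0.5091, 0.0516, 0.1289]
tool_rot: [-0.003, -0.0, 1.0, -0.001]
contact_force: [0.1, -0.3, -0.2]
gripper_width: -0.002
grasp_force: 0.0
```

View pics/side1.png

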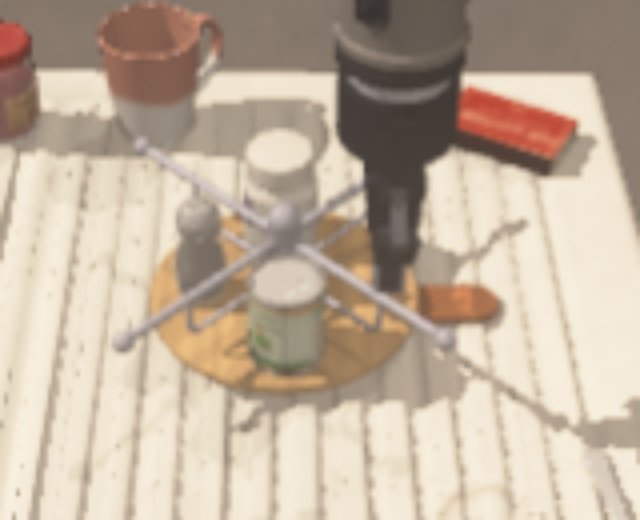

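The side view shows the shut fingers in the gap behind the near-left spoke, clear of the tin. I'll lower them and begin the first arc.

```bash
python3 -m jog '[{"x":0,"y":0,"z":0.025,"ax":0,"ay":0,"az":0},{"x":0,"y":0,"z":0.05,"ax":0,"ay":0,"az":0},{"x":0,"y":0,"z":0.075,"ax":0,"ay":0,"az":0},{"x":0,"y":0,"z":0.075,"ax":0,"ay":0,"az":0},{"x":0.006,"y":-0.008,"z":0.075,"ax":0,"ay":0,"az":0},{"x":0.015,"y":-0.016,"z":0.075,"ax":0,"ay":0,"az":0},{"x":0.025,"y":-0.025,"z":0.075,"ax":0,"ay":0,"az":0},{"x":0.034,"y":-0.035,"z":0.075,"ax":0,"ay":0,"az":0},{"x":0.042,"y":-0.047,"z":0.075,"ax":0,"ay":0,"az":0},{"x":0.049,"y":-0.059,"z":0.075,"ax":0,"ay":0,"az":0},{"x":0.054,"y":-0.071,"z":0.075,"ax":0,"ay":0,"az":0}]'
```

```text
t: 3.5
eef_pos: [0.4564, -0.0206, 0.0564]
tool_rot: [-0.0, 0.0, 1.0, 0.0]
contact_force: [2.4, 2.5, 0.3]
gripper_width: -0.004
grasp_force: 1.2
```

```bash
python3 -m jog '[{"x":0.005,"y":-0.015,"z":0,"ax":0,"ay":0,"az":0},{"x":0.007,"y":-0.031,"z":0,"ax":0,"ay":0,"az":0},{"x":0.008,"y":-0.047,"z":0,"ax":0,"ay":0,"az":0},{"x":0.007,"y":-0.063,"z":0,"ax":0,"ay":0,"az":0},{"x":0.003,"y":-0.079,"z":0,"ax":0,"ay":0,"az":0},{"x":-0.002,"y":-0.094,"z":0,"ax":0,"ay":0,"az":0},{"x":-0.009,"y":-0.109,"z":0,"ax":0,"ay":0,"az":0},{"x":-0.016,"y":-0.121,"z":0,"ax":0,"ay":0,"az":0},{"x":-0.023,"y":-0.130,"z":0,"ax":0,"ay":0,"az":0},{"x":-0.031,"y":-0.138,"z":0,"ax":0,"ay":0,"az":0},{"x":-0.031,"y":-0.138,"z":0,"ax":0,"ay":0,"az":0}]'
python3 - <<'E'
from h import *
crop("pics/c1.png")
E
```

```text
t: 4.6
eef_pos: [0.4894, -0.1591, 0.0563]
tool_rot: [0.0, 0.001, 1.0, -0.001]
contact_force: [-0.1, -0.0, 1.1]
gripper_width: -0.001
grasp_force: 0.0
```

View pics/c1.png

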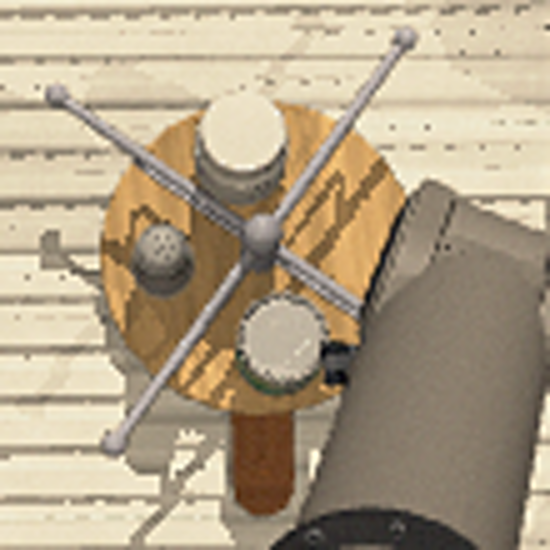

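The crop shows the carousel about 98° round with all containers upright: shaker at (163,255), next spoke ball at (113,441). I'll back off, rise and go over to that spoke.

```bash
python3 -m jog '[{"x":0.007,"y":0.007,"z":0,"ax":0,"ay":0,"az":0},{"x":0.007,"y":0.007,"z":-0.03,"ax":0,"ay":0,"az":0},{"x":0.007,"y":0.007,"z":-0.07,"ax":0,"ay":0,"az":0},{"x":0.007,"y":0.007,"z":-0.1,"ax":0,"ay":0,"az":0},{"x":0.007,"y":0.007,"z":-0.11,"ax":0,"ay":0,"az":0},{"x":0.005,"y":0.04,"z":-0.11,"ax":0,"ay":0,"az":0},{"x":0,"y":0.08,"z":-0.11,"ax":0,"ay":0,"az":0},{"x":-0.005,"y":0.12,"z":-0.11,"ax":0,"ay":0,"az":0},{"x":-0.01,"y":0.16,"z":-0.11,"ax":0,"ay":0,"az":0},{"x":-0.014,"y":0.2,"z":-0.11,"ax":0,"ay":0,"az":0},{"x":-0.016,"y":0.202,"z":-0.11,"ax":0,"ay":0,"az":0},{"x":-0.016,"y":0.202,"z":-0.11,"ax":0,"ay":0,"az":0}]'
python3 - <<'E'
from h import *
c=np.array([.579,-.065])
for p,z in [((113,441),.075),((163,250),.085)]:
    d=cw(*p,z)[:2]-c;print(np.degrees(np.arctan2(d[1],d[0])),np.hypot(*d))
E
```

```text
t: 5.85
eef_pos: [0.5034, 0.0458, 0.1655]
tool_rot: [-0.001, -0.002, 1.0, -0.0]
contact_force: [-0.7, 0.3, -0.4]
gripper_width: -0.004
grasp_force: 0.0
143.45861373142512 0.15842998137534367
97.92236066653247 0.06281662712824058
```

```bash
python3 -m jog '[{"x":0,"y":0,"z":0.03,"ax":0,"ay":0,"az":0},{"x":0,"y":0,"z":0.06,"ax":0,"ay":0,"az":0},{"x":0,"y":0,"z":0.09,"ax":0,"ay":0,"az":0},{"x":0,"y":0,"z":0.11,"ax":0,"ay":0,"az":0},{"x":0,"y":0,"z":0.11,"ax":0,"ay":0,"az":0},{"x":0.009,"y":-0.01,"z":0.11,"ax":0,"ay":0,"az":0},{"x":0.021,"y":-0.021,"z":0.11,"ax":0,"ay":0,"az":0},{"x":0.031,"y":-0.033,"z":0.11,"ax":0,"ay":0,"az":0},{"x":0.04,"y":-0.047,"z":0.11,"ax":0,"ay":0,"az":0},{"x":0.047,"y":-0.061,"z":0.11,"ax":0,"ay":0,"az":0},{"x":0.052,"y":-0.077,"z":0.11,"ax":0,"ay":0,"az":0}]'
```

```text
t: 6.95
eef_pos: [0.4517, -0.0335, 0.0568]
tool_rot: [0.0, -0.0, 1.0, 0.0]
contact_force: [2.6, 2.7, 1.1]
gripper_width: 0.001
grasp_force: 1.2
```

```bash
python3 -m jog '[{"x":0.003,"y":-0.016,"z":0,"ax":0,"ay":0,"az":0},{"x":0.004,"y":-0.032,"z":0,"ax":0,"ay":0,"az":0},{"x":0.004,"y":-0.048,"z":0,"ax":0,"ay":0,"az":0},{"x":0.001,"y":-0.064,"z":0,"ax":0,"ay":0,"az":0},{"x":-0.003,"y":-0.079,"z":0,"ax":0,"ay":0,"az":0},{"x":-0.009,"y":-0.092,"z":0,"ax":0,"ay":0,"az":0},{"x":-0.014,"y":-0.102,"z":0,"ax":0,"ay":0,"az":0},{"x":-0.017,"y":-0.106,"z":0,"ax":0,"ay":0,"az":0},{"x":-0.017,"y":-0.106,"z":0,"ax":0,"ay":0,"az":0},{"x":-0.017,"y":-0.106,"z":0,"ax":0,"ay":0,"az":0}]'
python3 - <<'E'
from h import *
crop("pics/c2.png")
E
```

```text
t: 7.95
eef_pos: [0.4693, -0.1387, 0.0562]
tool_rot: [-0.0, -0.0, 1.0, -0.0]
contact_force: [0.1, 0.2, 0.2]
gripper_width: -0.002
grasp_force: 0.0
```

View pics/c2.png

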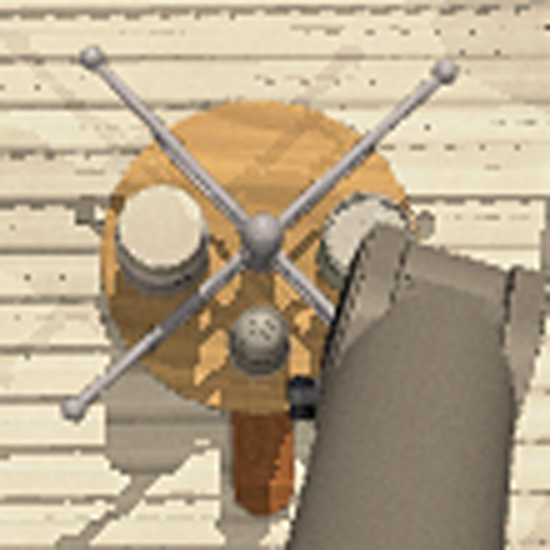

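The shaker cap is at (260,328), nearly above the tongue line at x≈264. The balls are at (92,56), (445,70) and (73,409). Everything stands upright.

Run:
```python
from h import *
c=np.array([.579,-.065])
for p,z in [((445,70),.075),((92,56),.075),((73,409),.075),((260,328),.085),((264,518),.008),((264,430),.008)]:
    w=cw(*p,z)[:2];d=w-c;print(w,np.degrees(np.arctan2(d[1],d[0])),np.hypot(*d))
```

```text
[ 0.68777112 -0.1841698 ] -47.61202676832149 0.16134620823003068
[0.69921889 0.04185864] 41.63284686173895 0.16084573757624843
[0.47195248 0.05417862] 131.93052181627792 0.16019586616648832
[ 0.52031279 -0.06281111] 177.86399380137516 0.05872801223049199
[ 0.40777974 -0.06596828] -179.6759876278956 0.1712229980852614
[ 0.46491205 -0.06685374] -179.06911915825978 0.11410300583336928
```

The shaker is about 3 mm short of the line. I'll nudge it gently, back off and leave.

```bash
python3 -m jog '[{"x":-0.002,"y":-0.003,"z":0,"ax":0,"ay":0,"az":0},{"x":-0.004,"y":-0.005,"z":0,"ax":0,"ay":0,"az":0},{"x":-0.005,"y":-0.007,"z":0,"ax":0,"ay":0,"az":0},{"x":-0.005,"y":-0.007,"z":0,"ax":0,"ay":0,"az":0},{"x":0.004,"y":0.003,"z":0,"ax":0,"ay":0,"az":0},{"x":0.006,"y":0.004,"z":0,"ax":0,"ay":0,"az":0},{"x":0.006,"y":0.004,"z":-0.04,"ax":0,"ay":0,"az":0},{"x":0.006,"y":0.004,"z":-0.08,"ax":0,"ay":0,"az":0},{"x":0.006,"y":0.004,"z":-0.12,"ax":0,"ay":0,"az":0},{"x":0.006,"y":0.004,"z":-0.16,"ax":0,"ay":0,"az":0},{"x":0.006,"y":0.004,"z":-0.16,"ax":0,"ay":0,"az":0}]' && python3 -m jog '[{"x":0,"y":0.04,"z":0,"ax":0,"ay":0,"az":0},{"x":0,"y":0.08,"z":0,"ax":0,"ay":0,"az":0},{"x":0,"y":0.12,"z":0,"ax":0,"ay":0,"az":0},{"x":0,"y":0.16,"z":0,"ax":0,"ay":0,"az":0},{"x":0,"y":0.20,"z":0,"ax":0,"ay":0,"az":0},{"x":0,"y":0.24,"z":0,"ax":0,"ay":0,"az":0},{"x":0,"y":0.28,"z":0,"ax":0,"ay":0,"az":0},{"x":0,"y":0.32,"z":0,"ax":0,"ay":0,"az":0},{"x":0,"y":0.34,"z":0,"ax":0,"ay":0,"az":0},{"x":0,"y":0.34,"z":0,"ax":0,"ay":0,"az":0},{"x":0,"y":0.34,"z":0,"ax":0,"ay":0,"az":0}]'
python3 - <<'E'
from h import *
crop("pics/c3.png")
cv2.imwrite("pics/top3.png",read_camera("top")[:,:,::-1])
E
```

```text
t: 9.1
eef_pos: [0.4663, -0.1353, 0.2214]
tool_rot: [0.005, 0.0, 1.0, -0.0]
contact_force: [0.1, -0.3, 0.5]
gripper_width: 0.002
grasp_force: 0.0
t: 10.2
eef_pos: [0.4628, 0.2049, 0.2156]
tool_rot: [-0.0, -0.0, 1.0, -0.001]
contact_force: [0.3, 0.3, 0.5]
gripper_width: -0.003
grasp_force: 0.0
```

View pics/c3.png

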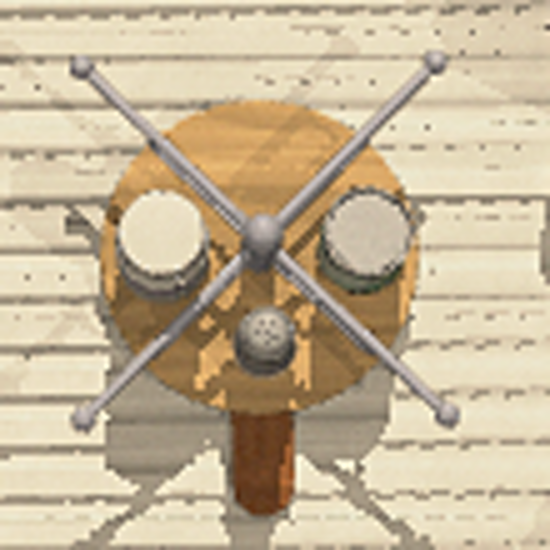

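View pics/top3.png

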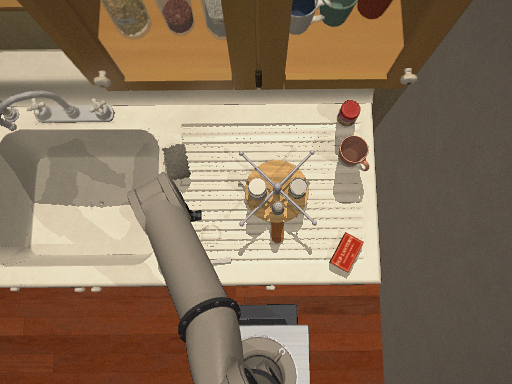

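The shaker (265,330) stands on the tongue line (264), with the spokes back on the 45° diagonals. All the containers are upright, the mug and matchbox are where they were, and the arm is clear.

```bash
python3 -c "
from station import *
print(hand_in())"
```

```text
the job is handed in; nothing more can be done
None
```

I turned the carousel about half a turn in two calm sweeps and a small nudge; by the last pictures the salt shaker is upright on the tongue's line, the arm is clear, and the job is handed in (no verdict was returned).

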